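# Sort out the mixed-up lids of three baking dishes

## Robot

A 6-joint arm with a two-finger parallel gripper is mounted at the origin on the work surface. World frame = base frame: x ahead of the robot, y to its left, z up, the work surface at z = 0. Lengths are in mm, angles in rad, forces in N, time in s.
With the tool pointing down it reaches from about 350 to 875 mm from the base axis. Payload 4.2 kg.
Tool frame: the origin (TCP) lies midway between the tips of the shut fingers; the grasp point (between the pads) lies 19 mm behind it; z points along the fingers, y is the line along which they close (so a half turn about z gives the same grasp; the last joint's range is limited). The gripper opens to 85 mm and grips with 20 to 120 N. Pads are 22 mm wide; open, the fingers measure 114 mm over their backs; the gripper's body (76 mm by 85 mm) begins 54 mm behind the grasp point. The pads swing forward as they close: fully open they stand 13 mm farther back than shut.
Start: joints at [1.576, 0.385, 0.008, 0, -1.194, -0.259], TCP at [156.896, 604.965, 203.012] pointing down, gripper open.
Joint ranges: [-3.14, 3.14], [-1.21, 2.06], [-1.07, 1.41], [-3.16, 2.05], [-2.99, -0.16], [-3.1, 3.1]. Speed limits (rad/s): [2.79, 2.79, 3.14, 3.14, 3.14, 3.14].

## Interface

Orientations are given as a unit quaternion [x, y, z, w].
In Python, from bench import read_state, get_image, job_done gives the robot as it stands.
- The arm moves only by the shell command python3 -m jog 'ROWS'. ROWS is JSON, a list of rows, each a list of 3 entries, a list of its own where there are three numbers: the shift along the world's x, y, z scaled (see below), then the turn, a rotation vector about the world's x, y, z scaled (see below), then the gripper's target within -1 to 1 (shut at 1, half-way at 0, fully open at -1). In form: [[[x, y, z], [wx, wy, wz], claw], ...]. A call has 1 to 20 rows; each row is the pose to reach, as a shift and turn from the pose commanded when the call began; what a row does not reach only later rows make up. The controller multiplies each number of a shift by 10 cm and each number of a turn by 120 degrees. A row lasts 1/10 s, in which the tool goes at most 50 mm and 8.59 degrees, less where a joint would pass 70% of its speed; a pose out of reach is approached as far as the arm can. A call with a number of a shift or a turn outside -1 to 1 is refused whole. A call with a gripper value outside its range is refused whole. The fingers move at their own pace and stop on an object; the grip force is fixed at half the most. Time passes only in rows, so rows that repeat a pose let the fingers close. It gives the time, the measured TCP pose, the force, the opening and the grip force at its end, in the units of the state.
- read_state(): the state, without advancing time (a new reading comes with each control period).
- get_image(name): name is "side" or "top"; returns a dict with "frame" (384x512x3 uint8, red, green, blue), "range_z" (384x512 float32, mm along the optical axis (not along the pixel's ray), 0 where there is no reading), "fx", "fy", "cx", "cy" (pixels), "R" (3x3) and "t" (3): a world point X has camera coordinates R X + t. Camera axes: x right, y down, z forward; pixel columns grow to the right and rows downward; lengths in mm; the calibration is good to about 2 mm. A picture is of the moment at which its call begins.
- job_done(): hands the job in; it is judged then, once.
The state is a dict: "clock": time; "joints": joint angles; "joint_vel": joint speeds; "joint_efforts": joint torques, N m; "position": TCP position; "ee_rot": TCP orientation; "contact_force": force on the tool from outside, world axes, zero at the start; "wrist_torque": the same for the moment, N m; "gripper_width": finger opening in mm; "grasp_force": force on a finger pad.
Only numpy, scipy, OpenCV 4.12 (cv2) and the standard library are available. Lean on these libraries where they do the work, as an engineer would, in place of code of your own. Each camera call takes 0.05 s, during which the arm holds its last target. There are 200 camera calls.

## Task

The lids of the three baking dishes are mixed up: put each lid on the dish of its own shape, fully seated with its plug down inside the mouth. Begin by resting the round lid on the sloped lid stand, against its bottom lip, and let go of it there until its own dish is free; no lid may be laid on the counter. Leave the dishes and the drinking glass standing where they are.

Things in the scene. Friction and masses are not known exactly. Their poses are not given: they have to be found in the camera images.
- round_lid: Round brown wooden lid: plate 114 mm across, plug below 76 mm across, darker round knob 26 mm across on top. At the start on the oblong dish. Origin: centre of the plug's underside. Upwards (its z): plug 0 to 6 mm, plate 6 to 14, handle 14 to 42. About 0.15 kg. Seated on its own dish, the origin is 49 mm above the dish's origin (on a wrong dish 55).
- oblong_lid: Oblong brown wooden lid: plate 164 (its x) by 82 (y) mm, plug below 128 by 46, darker bar handle 50 (x) by 20 (y). At the start on the square dish. Origin: centre of the plug's underside. Upwards (its z): plug 0 to 6 mm, plate 6 to 14, handle 14 to 42. About 0.15 kg. Seated on its own dish, the origin is 49 mm above the dish's origin (on a wrong dish 55).
- square_lid: Square brown wooden lid: plate 118 by 118 mm, plug below 82 by 82, darker bar handle 50 (its x) by 20 (y). At the start on the round dish. Origin: centre of the plug's underside. Upwards (its z): plug 0 to 6 mm, plate 6 to 14, handle 14 to 42. About 0.15 kg. Seated on its own dish, the origin is 49 mm above the dish's origin (on a wrong dish 55).
- round_dish: Round white ceramic dish, 106 mm across and 55 high, mouth 92 mm across, with two white ears on its x axis reaching 75 mm from its centre (they show from above beyond the lid). Loose, 0.6 kg. Origin: centre of its underside, z up.
- oblong_dish: Oblong white ceramic dish, 156 (its x) by 74 (y) mm outside and 55 high, mouth 144 by 62 mm. Loose, 0.6 kg. Origin: centre of its underside, z up.
- square_dish: Square white ceramic dish, 110 by 110 mm outside and 55 high, mouth 98 by 98 mm. Loose, 0.6 kg. Origin: centre of its underside, z up; its axes are parallel to its sides.
- lid_stand: Fixed slippery steel stand, 120 by 130 mm, 85 high: a plane rising at 25 degrees to its +x, with an 18 mm lip along the low -x edge; a lid let go on it slides to the lip. Origin on the counter, z up: the round lid, flat on it against the lip, has its origin at x 0, z 54 mm (y within 40 of 0) in this frame, its z leaning 25 degrees to the stand's -x. Empty at the start.
- tumbler: Clear drinking glass, 64 mm across and 90 high, standing between the dishes. Not to be disturbed. Origin: centre of its underside.
There are look-alikes about, which are no part of the job. Leave any red look-alike of the oblong_lid alone.

How it is judged:
By the outcome, as a careful person would: the job done as asked, in the order asked, and still so for the second after the job is handed in, with the robot touching nothing.
It also fails if it takes over 112 s, if anything falls off the work surface, if the arm or the gripper's body presses on something with over 40 N, if the wrist force passes 120 N, or if a joint passes its speed limit or range.

## Working session

There is one attempt and no reset: what is moved stays moved. The work goes in short steps, Python scripts to look and compute and a shell command to move; the robot and the scene stay as the last step left them, time stands still between calls to the robot, and variables do not carry over. Pictures are saved under pics/ and viewed, at most 14 in all, crops included, and the job is handed in when it is done.

```bash
mkdir -p pics; ls
python3 - <<'E'
from bench import *
import cv2,numpy as np
for n in("top","side"):
    d=get_image(n); np.savez(f"pics/{n}0.npz",**d)
    cv2.imwrite(f"pics/{n}0.png",cv2.resize(d["frame"][:,:,::-1],(800,600)))
    print(n,d["fx"],d["cx"],d["cy"],np.round(d["R"],3).tolist(),np.round(d["t"],1))
s=read_state();print(s)
E
```

```text
pics
top 467.6432568875907 246.61522601476358 191.2924696961386 [[-0.008, -1.0, 0.005], [-0.985, 0.007, -0.175], [0.175, -0.006, -0.985]] [   7.3  419.4 1202. ]
side 459.08870394261766 251.96355721722603 193.61344823829967 [[0.905, -0.426, 0.023], [-0.237, -0.547, -0.803], [0.355, 0.721, -0.595]] [-366.8  162.4 1027.7]
{'clock': 0.1, 'joints': array([ 1.57561686e+00,  3.85491439e-01,  6.76254570e-03, -4.36857237e-04,
       -1.19397734e+00, -2.58590378e-01]), 'joint_vel': array([-0.00138621, -0.00236287,  0.00276941,  0.00233755, -0.00130912,
        0.00034791]), 'joint_efforts': array([ 3.67521284e-05, -3.93320882e+01,  1.88927686e+01,  4.19801474e+00,
       -2.61735600e-03,  8.38670189e-06]), 'position': array([156.75569792, 604.43415545, 202.0236481 ]), 'ee_rot': array([ 9.91950231e-01, -1.26624585e-01, -7.58591181e-05,  9.73345787e-04]), 'contact_force': array([-0.13806048,  0.24262321, -0.9303426 ]), 'wrist_torque': array([-0.01058175, -0.03480227, -0.0432234 ]), 'grasp_force': 0.0, 'gripper_width': 85.9191319951248}
```

View images.

View pics/top0.png

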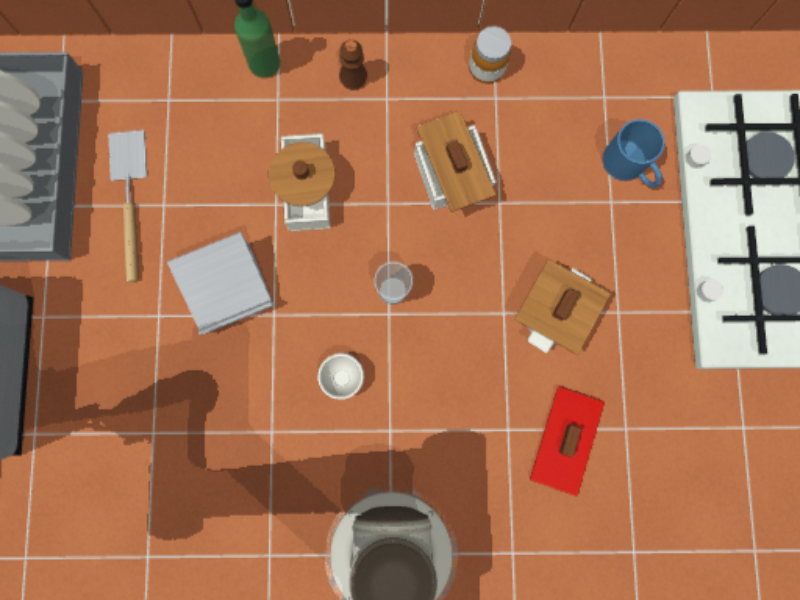

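View pics/side0.png

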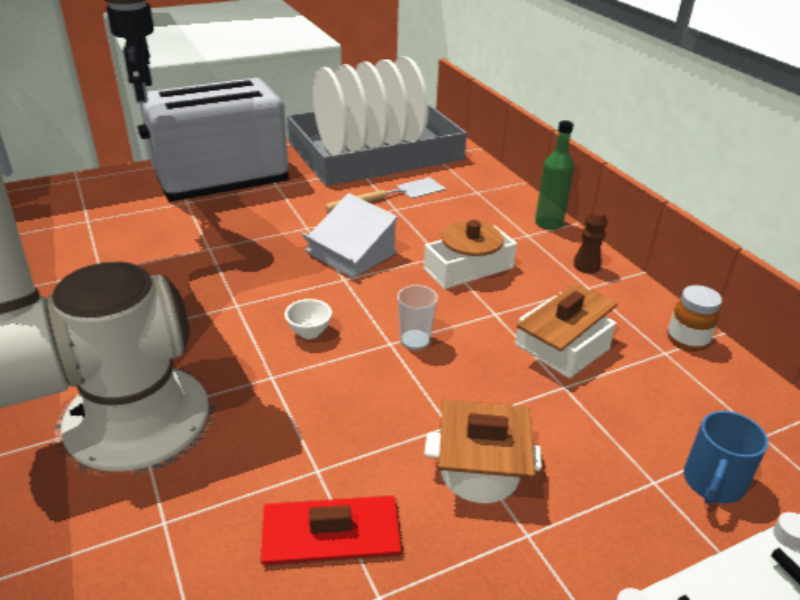

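```bash
cat > h.py <<'E'
import numpy as np,cv2
from bench import get_image,read_state
def cloud(d):
    v,u=np.mgrid[0:384,0:512]; z=d["range_z"]
    c=np.stack([(u-d["cx"])/d["fx"]*z,(v-d["cy"])/d["fy"]*z,z],-1)
    P=(c-d["t"])@d["R"]; P[z==0]=np.nan
    return P,cv2.cvtColor(d["frame"],cv2.COLOR_RGB2HSV)
def rect(Q):
    r=cv2.minAreaRect(Q[:,:2].astype(np.float32)); b=cv2.boxPoints(r)
    e=b[1]-b[0];f=b[2]-b[1]; L=e if np.hypot(*e)>np.hypot(*f) else f
    return np.round(r[0],1),np.round(sorted(r[1]),1),round(float(np.degrees(np.arctan2(L[1],L[0])))%180,1)
def near(P,xy,r): return np.hypot(P[...,0]-xy[0],P[...,1]-xy[1])<r
def blobs(m,P,minpx=15):
    n,l,s,c=cv2.connectedComponentsWithStats(m.astype(np.uint8))
    return [P[l==i] for i in range(1,n) if s[i,4]>=minpx]
E
python3 - <<'E'
from h import *
d=dict(np.load("pics/top0.npz")); P,H=cloud(d); z=P[...,2]
def px(u,v): return P[int(v*384/600),int(u*.64)]
for n,p in dict(rl=(320,180),ol=(440,140),sl=(545,290),stand=(220,283),red=(560,410),bowl=(341,376),tum=(393,283)).items(): print(n,px(*p).round(0))
sat=H[...,1]; val=H[...,2]
for n,p,hz in (("knob",(301,172),97),("obar",(457,157),97),("sbar",(566,304),97)):
    c=px(*p); N=near(P,c,110)
    for nm,m in (("handle",N&(z>88)&(z<105)),("plate",N&(z>62)&(z<76)&(sat>80)),("dish",N&(z>40)&(z<62)&(sat<60))):
        Q=P[m]
        if len(Q)>5: print(n,nm,len(Q),rect(Q),"mean",Q.mean(0).round(1), "zmed",np.median(Q[:,2]).round(1))
c=px(220,283); m=near(P,c,110)&(z>8)&(z<100)&(sat<70); 
for Q in blobs(m,P,100):
    print("stand",len(Q),rect(Q),Q.mean(0).round(1),Q[:,2].min(),Q[:,2].max())
    q=Q; A=np.c_[q[:,:2],np.ones(len(q))]
    for _ in range(5):
        k=np.linalg.lstsq(np.c_[q[:,:2],np.ones(len(q))],q[:,2],rcond=None)[0]; r=Q[:,2]-A@k; q=Q[abs(r)<4]
    print("grad",k,"slope",np.degrees(np.arctan(np.hypot(*k[:2]))),"dir",np.degrees(np.arctan2(k[1],k[0])),len(q),rect(q))
m=near(P,px(393,283),60)&(z>20); print("tum",P[m].mean(0),rect(P[m]),P[m][:,2].max())
E
```

```text
rl [620. 116.  70.]
ol [693. -91.  66.]
sl [ 429. -259.   67.]
stand [446. 283.  53.]
red [ 232. -288.   15.]
bowl [294.  81.   4.]
tum [453.  -8.   6.]
knob handle 78 (array([632. , 145.8]), array([24.5, 24.5]), 33.3) mean [631.5 145.7  95.9] zmed 95.9
knob plate 1257 (array([632.6, 146.7]), array([110. , 113.1]), 179.8) mean [631.5 146.1  68.4] zmed 68.3
knob dish 282 (array([630.6, 142.9]), array([ 73.5, 159.2]), 3.0) mean [623.1 141.6  51.4] zmed 52.6
obar handle 149 (array([ 654.8, -117. ]), array([20.5, 50.2]), 19.5) mean [ 653.2 -116.6   95.7] zmed 96.0
obar plate 1612 (array([ 655.3, -117.3]), array([ 83.4, 165.2]), 20.2) mean [ 652.4 -117.1   68.3] zmed 68.3
obar dish 268 (array([ 655.3, -117.6]), array([109.5, 110.6]), 107.4) mean [ 653.8 -115.9   51.8] zmed 52.7
sbar handle 160 (array([ 400.4, -288.1]), array([20.1, 51.1]), 149.8) mean [ 399.5 -286.9   96. ] zmed 96.7
sbar plate 1871 (array([ 400.6, -288.2]), array([118.5, 119.4]), 149.2) mean [ 399.4 -287.1   68.2] zmed 68.2
sbar dish 141 (array([ 397.6, -289.8]), array([ 38.6, 150.1]), 145.0) mean [ 364.2 -265.7   44.3] zmed 44.1
stand 2569 (array([444.3, 281.2]), array([128.8, 130.4]), 112.8) [446.3 281.5  54.9] 8.023767605898195 86.02667232708461
grad [ 4.24696388e-01  1.77905090e-01 -1.85335026e+02] slope 24.723862870425066 dir 22.72878389881347 2058 (array([448.5, 282.6]), array([116.4, 129.7]), 112.7)
tum [448.09503369  -8.19270109  64.65281086] (array([440.9,  -7.1]), array([61.2, 62.4]), 179.6) 93.92205000770277
```

```bash
python3 -m jog '[[[0,0,0.4],[0,0,0],-1],[[1,-1,0.4],[0,0,0],-1],[[1,-1,0.4],[0,0,0],-1],[[1,-1,0.4],[0,0,0],-1],[[1,-1,0.4],[0,0,0],-1]]'
python3 -m jog '[[[1,-1,0],[0,0,0.31],-1],[[1,-1,0],[0,0,0.31],-1],[[1,-1,0],[0,0,0.31],-1],[[1,-1,0],[0,0,0.31],-1],[[1,-1,0],[0,0,0.31],-1]]'
python3 -c "
from h import *
print(read_state()['joints'])"
```

```text
clock: 0.6
position: [259.3, 501.4, 243.2]
ee_rot: [0.992, -0.129, -0.0, 0.001]
contact_force: [-0.3, 0.1, 0.1]
gripper_width: 85.3
grasp_force: 0.0
clock: 1.1
position: [357.7, 403.9, 242.7]
ee_rot: [0.98, 0.197, -0.0, 0.0]
contact_force: [0.0, -0.0, -0.2]
gripper_width: 85.3
grasp_force: 0.0
[ 1.14661656e+00  2.12428451e-01 -1.36200545e-01 -2.57931092e-04
 -1.22281229e+00  8.21447910e-01]
```

```bash
python3 -m jog '[[[1,-1,0],[0,0,0],-1],[[1,-1,0],[0,0,0],-1],[[1,-1,0],[0,0,0],-1],[[1,-1,0],[0,0,0],-1]]' >/dev/null
python3 -m jog '[[[1,-1,0],[0,0,0],-1],[[1,-1,0],[0,0,0],-1],[[1,-1,0],[0,0,0],-1],[[1,-1,0],[0,0,0],-1]]' >/dev/null
python3 -m jog '[[[0.75,-0.59,-0.2],[0,0,0],-1],[[0.75,-0.59,-0.4],[0,0,0],-1],[[0.75,-0.59,-0.8],[0,0,0],-1],[[0.75,-0.59,-1],[0,0,0],-1],[[0.75,-0.59,-1],[0,0,0],-1]]'
python3 - <<'E'
from h import *
d=get_image("side"); cv2.imwrite("pics/s1.png",d["frame"][100:330,200:480,::-1].repeat(2,0).repeat(2,1))
print(read_state()["joints"])
E
```

```text
clock: 2.4
position: [629.2, 145.7, 138.2]
ee_rot: [0.981, 0.196, -0.005, 0.001]
contact_force: [-0.2, 0.9, 0.2]
gripper_width: 85.6
grasp_force: 0.0
[ 4.77393056e-01  4.70171014e-01 -1.55509003e-02  8.97836902e-05
 -1.08905490e+00  1.48979245e+00]
```

View pics/s1.png

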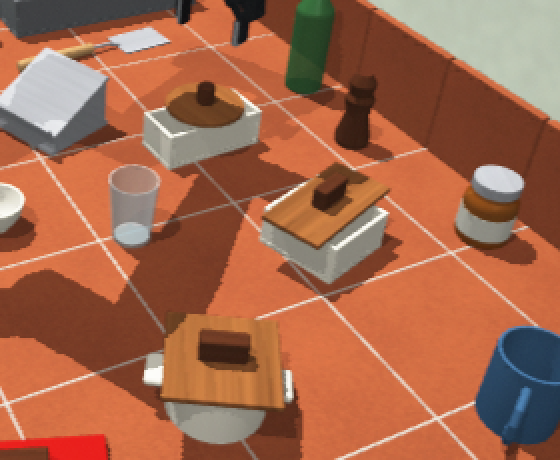

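Run:
```python
from h import *
d=get_image("side");s=read_state();print(s['position'])
def pr(X):
    c=d["R"]@np.array(X,float)+d["t"]; return np.array([c[0]/c[2]*d["fx"]+d["cx"],c[1]/c[2]*d["fy"]+d["cy"]])
f=lambda X:((pr(X)-[200,100])*2).round(0)
a=np.radians(112.7);p=s['position']
print("knob",f((632,146,97)))
for k in(1,-1): print(f(p+np.array([np.cos(a)*48*k,np.sin(a)*48*k,13])))
```

```text
[632.11147902 146.94751683 143.49390925]
knob [206.  85.]
[183.  36.]
[238.  59.]
```

Run:
```python
from h import *
d=get_image("side");s=read_state();print(s['position'])
P,H=cloud(d); m=near(P,(632,146),75)&(P[...,2]>112)
for Q in blobs(m,P,10):
    i=np.argsort(Q[:,2])[:8]; print(len(Q),Q[i].round(0).tolist())
cv2.imwrite("pics/s2.png",d["frame"][80:200,240:380,::-1].repeat(4,0).repeat(4,1))
```

```text
[632.69303137 147.21508091 144.7267531 ]
4020 [[614.0, 192.0, 183.0], [621.0, 194.0, 184.0], [647.0, 103.0, 185.0], [639.0, 106.0, 185.0], [622.0, 196.0, 186.0], [653.0, 104.0, 187.0], [608.0, 186.0, 187.0], [602.0, 188.0, 187.0]]
```

View pics/s2.png

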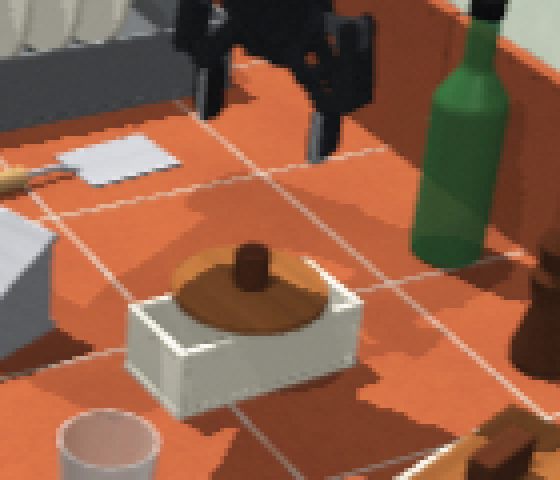

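```bash
python3 -m jog '[[[0,0,0],[0,0,0],0.5],[[0,0,0],[0,0,0],0.5],[[0,0,0],[0,0,0],0.5],[[0,0,0],[0,0,0],0.5],[[0,0,0],[0,0,0],0.5],[[0,0,0],[0,0,0],0.5],[[0,0,0],[0,0,0],0.5],[[0,0,0],[0,0,0],0.5]]'
python3 - <<'E'
from h import *
for n in("side","top"):
  d=get_image(n);s=read_state();print(s['position'],s['gripper_width'],s['joints'])
  P,H=cloud(d); m=near(P,(632,146),75)&(P[...,2]>110)
  for Q in blobs(m,P,10):
    i=np.argsort(Q[:,2])[:6]; print(n,len(Q),Q[i].round(0).tolist())
E
```

```text
clock: 3.35
position: [631.9, 145.9, 142.9]
ee_rot: [0.981, 0.196, -0.0, 0.0]
contact_force: [0.5, -0.3, 0.4]
gripper_width: 21.3
grasp_force: 0.0
[631.89991728 145.92414708 142.94429254] 21.03793996355444 [ 4.75932901e-01  4.68246696e-01 -1.43651292e-02  3.21079568e-05
 -1.08832853e+00  1.49028015e+00]
side 3991 [[627.0, 158.0, 172.0], [633.0, 129.0, 172.0], [641.0, 132.0, 172.0], [618.0, 153.0, 173.0], [616.0, 154.0, 173.0], [627.0, 130.0, 173.0]]
[631.90165035 145.94747106 142.94089834] 21.381584197862477 [ 4.75950333e-01  4.68261072e-01 -1.43382462e-02  1.00954637e-06
 -1.08833474e+00  1.49030122e+00]
top 5094 [[637.0, 136.0, 175.0], [626.0, 128.0, 176.0], [616.0, 152.0, 177.0], [626.0, 131.0, 177.0], [633.0, 124.0, 178.0], [615.0, 155.0, 178.0]]
```

```bash
python3 -m jog '[[[0,0,-0.2],[0,0,0],0.5],[[0,0,-0.4],[0,0,0],0.5],[[0,0,-0.4],[0,0,0],0.5],[[0,0,-0.4],[0,0,0],0.5],[[0,0,-0.4],[0,0,0],0.5]]'
python3 - <<'E'
from h import *
d=get_image("side");s=read_state();print(s['position'],s['gripper_width'])
P,H=cloud(d); m=near(P,(632,146),75)&(P[...,2]>104)
for Q in blobs(m,P,10):
    i=np.argsort(Q[:,2])[:6]; print(len(Q),Q[i].round(0).tolist())
cv2.imwrite("pics/s3.png",d["frame"][80:200,240:380,::-1].repeat(4,0).repeat(4,1))
E
```

```text
clock: 3.95
position: [632.8, 146.2, 104.4]
ee_rot: [0.98, 0.197, 0.001, -0.0]
contact_force: [0.0, 1.0, 0.9]
gripper_width: 21.4
grasp_force: 0.0
[632.75932731 146.29082529 104.45303739] 21.237215359417977
4586 [[638.0, 135.0, 131.0], [624.0, 157.0, 133.0], [621.0, 157.0, 133.0], [630.0, 160.0, 133.0], [644.0, 135.0, 133.0], [630.0, 128.0, 133.0]]
```

View pics/s3.png

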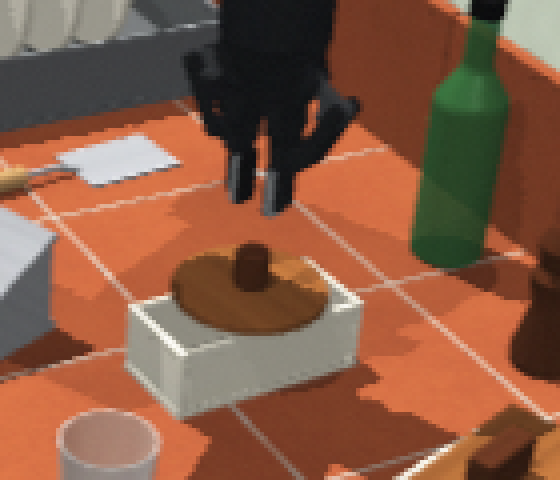

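```bash
python3 -m jog '[[[0,0,-0.06],[0,0,0],0.5],[[0,0,-0.06],[0,0,0],0.5]]' | grep -E 'posi|contact'
python3 -m jog '[[[0,0,-0.02],[0,0,0],0.5],[[0,0,-0.02],[0,0,0],0.5]]' | grep -E 'posi|contact'
python3 -m jog '[[[0,0,-0.02],[0,0,0],0.5],[[0,0,-0.02],[0,0,0],0.5]]' | grep -E 'posi|contact'
```

```text
position: [631.5, 145.9, 96.6]
contact_force: [0.5, -0.5, -0.4]
position: [631.7, 145.9, 94.7]
contact_force: [0.3, 0.2, -0.4]
position: [631.7, 145.9, 92.7]
contact_force: [1.1, -0.2, -0.1]
```

```bash
python3 -m jog '[[[0,0,0],[0,0,0],-1],[[0,0,0],[0,0,0],-1],[[0,0,0],[0,0,0],-1],[[0,0,0],[0,0,0],-1],[[0,0,0],[0,0,0],-1],[[0,0,-0.1],[0,0,0],-1],[[0,0,-0.2],[0,0,0],-1],[[0,0,-0.25],[0,0,0],-1],[[0,0,-0.25],[0,0,0],-1]]' 
python3 -m jog '[[[0,0,-0.1],[0,0,0],-1],[[0,0,-0.1],[0,0,0],-1]]' | grep -E 'posi|contact'
python3 -m jog '[[[0,0,-0.05],[0,0,0],-1],[[0,0,-0.1],[0,0,0],-1],[[0,0,-0.1],[0,0,0],-1]]' | grep -E 'posi|contact'
python3 - <<'E'
from h import *
d=get_image("side");s=read_state();print(s['position'],s['gripper_width'])
cv2.imwrite("pics/s4.png",d["frame"][80:200,240:380,::-1].repeat(4,0).repeat(4,1))
E
```

```text
clock: 5.5
position: [630.9, 145.5, 66.2]
ee_rot: [0.981, 0.196, -0.002, 0.0]
contact_force: [-0.0, -0.2, 0.4]
gripper_width: 85.5
grasp_force: 0.0
position: [631.0, 145.7, 56.4]
contact_force: [0.5, 0.1, -0.3]
position: [631.3, 145.8, 47.1]
contact_force: [-0.8, 0.7, -0.3]
[631.65795546 145.84191837  47.57805333] 85.46638333619353
```

View pics/s4.png

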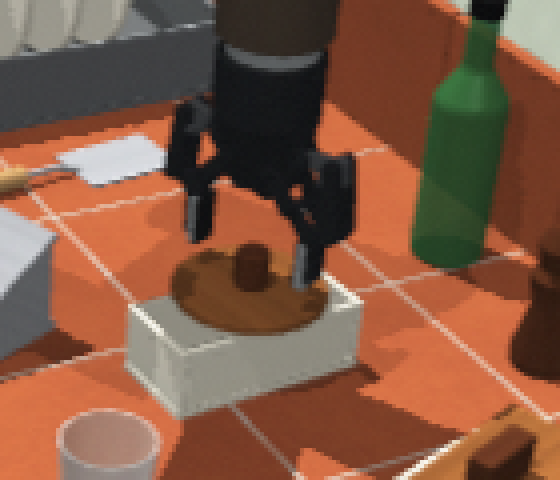

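```bash
python3 -m jog '[[[0,0,0],[0,0,0],1],[[0,0,0],[0,0,0],1],[[0,0,0],[0,0,0],1],[[0,0,0],[0,0,0],1],[[0,0,0],[0,0,0],1],[[0,0,0],[0,0,0],1],[[0,0,0],[0,0,0],1],[[0,0,0],[0,0,0],1],[[0,0,0],[0,0,0],1],[[0,0,0],[0,0,0],1]]'
python3 -m jog '[[[0,0,0.05],[0,0,0],1],[[0,0,0.2],[0,0,0],1],[[0,0,0.5],[0,0,0],1],[[0,0,0.9],[0,0,0],1],[[0,0,1],[0,0,0],1],[[0,0,1],[0,0,0],1],[[0,0,1],[0,0,0],1]]'
python3 - <<'E'
from h import *
d=get_image("side");s=read_state();print(s['position'],s['gripper_width'],s['grasp_force'])
cv2.imwrite("pics/s5.png",d["frame"][60:180,240:380,::-1].repeat(4,0).repeat(4,1))
d=get_image("top");P,H=cloud(d);z=P[...,2]
m=near(P,(631,143),95)&(z>48)&(z<58)&(H[...,1]<60); print(rect(P[m]),m.sum())
m=near(P,(632,146),80)&(z>145)&(z<180)&(H[...,1]>80);print(rect(P[m]),np.median(z[m]))
np.savez("pics/top1.npz",**d)
E
```

```text
clock: 7.05
position: [632.2, 146.1, 48.5]
ee_rot: [0.98, 0.197, 0.0, -0.0]
contact_force: [-0.3, 0.4, 4.1]
gripper_width: 23.5
grasp_force: 59.2
clock: 7.75
position: [630.5, 145.7, 146.0]
ee_rot: [0.981, 0.196, -0.002, -0.0]
contact_force: [0.6, -0.2, -2.3]
gripper_width: 23.9
grasp_force: 58.9
[630.3185254  145.51585116 145.4844059 ] 23.803474210458663 58.90919744968414
(array([591.5, 140.9]), array([73.6, 80.4]), 4.1) 174
(array([614.7, 137.6]), array([ 76.2, 112.7]), 115.7) 165.27662100794188
```

View pics/s5.png

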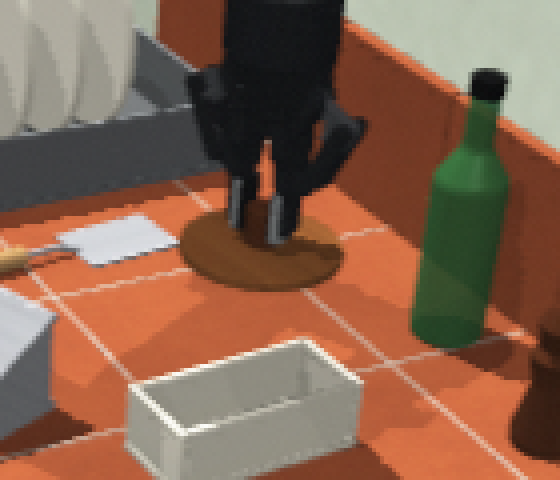

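```bash
python3 -m jog '[[[-0.3,0.18,0.2],[0,0,0],1],[[-0.6,0.36,0.2],[0,0,0],1],[[-1,0.6,0.2],[0,0,0],1],[[-1,0.6,0.2],[0,0,0],1]]' |grep -E 'pos'
python3 -m jog '[[[-0.3,0.18,0],[0.02,-0.048,0],1],[[-0.6,0.36,0],[0.04,-0.096,0],1],[[-1,0.6,0],[0.06,-0.144,0],1],[[-1,0.6,0],[0.08,-0.192,0],1],[[-1,0.6,0],[0.08,-0.192,0],1]]'|grep -E 'pos|rot'
python3 -m jog '[[[-0.11,0.05,-0.2],[0,0,0],1],[[-0.11,0.05,-0.44],[0,0,0],1],[[-0.11,0.05,-0.44],[0,0,0],1],[[-0.11,0.05,-0.44],[0,0,0],1],[[-0.11,0.05,-0.44],[0,0,0],1],[[-0.11,0.05,-0.44],[0,0,0],1]]'
python3 - <<'E'
from h import *
from scipy.spatial.transform import Rotation as R
s=read_state();T=R.from_quat(s['ee_rot']).as_matrix();print(s['joints'].round(2),T.round(3).tolist())
lz=-T[:,2];o=s['position']+6.5*lz;print("pos",s['position'],"pred origin",o)
d=get_image("side");P,H=cloud(d)
cv2.imwrite("pics/s6.png",d["frame"][60:210,140:340,::-1].repeat(3,0).repeat(3,1))
m=near(P,o,75)&(P[...,2]>60)&(H[...,1]>80)&(abs((P-o)@lz-14)<12); Q=P[m]
k=np.linalg.svd(Q-Q.mean(0))[2][2]; print("n",k, len(Q),"height of plate over pred origin",np.median((Q-o)@lz))
E
```

```text
position: [527.1, 207.1, 166.5]
position: [429.1, 265.5, 166.2]
ee_rot: [0.957, 0.194, 0.211, -0.042]
clock: 9.35
position: [421.4, 271.5, 124.5]
ee_rot: [0.957, 0.192, 0.212, -0.043]
contact_force: [-0.6, -0.9, -1.4]
gripper_width: 24.0
grasp_force: 59.5
[ 0.84  0.06 -1.02  1.11 -0.2   0.07] [[0.836, 0.385, 0.39], [0.349, -0.923, 0.163], [0.423, -0.0, -0.906]]
pos [421.40435192 271.46993292 124.50695787] pred origin [418.86885872 270.41076219 130.39758022]
n [-0.38400862 -0.17705907  0.90619394] 731 height of plate over pred origin 15.008781532557213
```

View pics/s6.png

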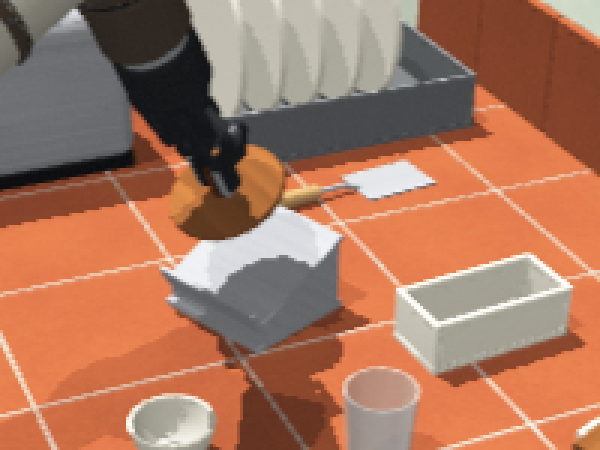

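```bash
python3 -m jog '[[[0.05,0.02,-0.12],[0,0,0],1],[[0.1,0.04,-0.24],[0,0,0],1],[[0.1,0.04,-0.24],[0,0,0],1],[[0.1,0.04,-0.24],[0,0,0],1]]'
python3 - <<'E'
from h import *
s=read_state();print(s['joints'].round(3),s['position'],s['ee_rot'])
E
```

```text
clock: 9.8
position: [430.3, 276.9, 109.9]
ee_rot: [0.959, 0.191, 0.207, -0.038]
contact_force: [-0.9, 0.2, -1.5]
gripper_width: 23.7
grasp_force: 60.0
[ 0.762  0.105 -1.022  1.273 -0.161 -0.036] [430.30674587 276.89201533 109.93850278] [ 0.95877203  0.19117419  0.20671228 -0.03845332]
```

```bash
cat >> h.py <<'E'
from scipy.spatial.transform import Rotation as R
def go(pos,q):
    "shift and turn in jog units from the measured pose to a target"
    s=read_state(); w=(R.from_quat(q)*R.from_quat(s['ee_rot']).inv()).as_rotvec()
    return ((np.array(pos)-s['position'])/100).round(3),(np.degrees(w)/120).round(4)
XS=np.array([np.cos(np.radians(22.7)),np.sin(np.radians(22.7)),0]);YS=np.array([-XS[1],XS[0],0])
def tool(tilt,yaw=112.7,axis=YS):
    "tool down, closing line at yaw deg, tilted so that it points towards +XS by tilt deg"
    y=np.radians(yaw-180); Y=np.array([np.cos(y),np.sin(y),0]);Z=np.array([0,0,-1.]);M=np.c_[np.cross(Y,Z),Y,Z]
    return (R.from_rotvec(-axis*np.radians(tilt))*R.from_matrix(M)).as_quat()
E
python3 -c "
from h import *
print(tool(0),tool(25),go((632,146,168),tool(0)))"
```

```text
[0.98044329 0.19680182 0.         0.        ] [ 0.95720287  0.19213683  0.21220677 -0.04259571] (array([ 2.017, -1.309,  0.581]), array([-0.0754,  0.1877,  0.0012]))
```

```bash
python3 -m jog '[[[-0.1,-0.04,0.25],[0,0,0],1],[[-0.2,-0.08,0.5],[0,0,0],1],[[-0.2,-0.08,0.5],[0,0,0],1]]' |grep -E 'pos'
python3 -m jog '[[[0.3,-0.2,0.08],[-0.02,0.048,0],1],[[0.6,-0.4,0.08],[-0.04,0.096,0],1],[[1,-0.6,0.08],[-0.06,0.144,0],1],[[1,-0.6,0.08],[-0.0754,0.188,0.001],1],[[1,-0.6,0.08],[-0.0754,0.188,0.001],1]]'|grep -E 'pos|rot'
python3 -m jog '[[[0.4,-0.2,0],[0,0,0],1],[[0.8,-0.4,0],[0,0,0],1],[[1,-0.6,0],[0,0,0],1],[[1,-0.6,0],[0,0,0],1],[[1,-0.6,0],[0,0,0],1],[[1,-0.6,0],[0,0,0],1]]'
python3 -c "
from h import *
print(go((632,146,49),tool(0)),read_state()['joints'])"
```

```text
position: [409.1, 269.2, 160.7]
position: [513.9, 210.6, 168.5]
ee_rot: [0.981, 0.196, -0.001, -0.002]
clock: 11.2
position: [609.1, 149.6, 167.8]
ee_rot: [0.98, 0.197, -0.001, -0.0]
contact_force: [-0.4, -0.2, -0.7]
gripper_width: 24.0
grasp_force: 60.0
(array([ 0.229, -0.036, -1.188]), array([-0.0002, -0.0006, -0.0006])) [ 4.97999155e-01  4.14040063e-01 -3.69252545e-02 -1.07544380e-03
 -1.12064994e+00  1.47077386e+00]
```

```bash
python3 -m jog '[[[0.23,-0.036,-0.3],[0,0,0],1],[[0.23,-0.036,-0.6],[0,0,0],1],[[0.23,-0.036,-0.8],[0,0,0],1],[[0.23,-0.036,-0.9],[0,0,0],1],[[0.23,-0.036,-0.9],[0,0,0],1]]' |grep -E 'pos'
python3 -m jog '[[[0,0,-0.15],[0,0,0],1],[[0,0,-0.25],[0,0,0],1],[[0,0,-0.28],[0,0,0],1],[[0,0,-0.28],[0,0,0],1],[[0,0,-0.28],[0,0,0],0],[[0,0,-0.28],[0,0,0],-1],[[0,0,-0.28],[0,0,0],-1],[[0,0,-0.28],[0,0,0],-1],[[0,0,-0.28],[0,0,0],-1],[[0,0,-0.28],[0,0,0],-1]]'
python3 - <<'E'
from h import *
d=get_image("side");P,H=cloud(d);z=P[...,2]
m=near(P,(632,146),75)&(z>60)&(z<76)&(H[...,1]>80)
print(rect(P[m]),np.median(z[m]))
Q=tool(-18);Z=R.from_quat(Q).as_matrix()[:,2];print(go(np.array([632,146,76])+28*Z,Q))
E
```

```text
position: [631.7, 145.5, 76.7]
clock: 12.7
position: [633.1, 144.9, 49.9]
ee_rot: [0.98, 0.197, -0.0, 0.0]
contact_force: [-0.4, 0.5, 0.3]
gripper_width: 85.8
grasp_force: 0.0
(array([628.8, 145.1]), array([107.7, 115.2]), 93.3) 68.88096133142562
(array([-0.091, -0.023, -0.004]), array([-5.760e-02,  1.381e-01, -1.000e-04]))
```

```bash
python3 -m jog '[[[-0.03,-0.01,0.02],[-0.02,0.046,0],-1],[[-0.06,-0.02,0.02],[-0.04,0.092,0],-1],[[-0.09,-0.023,0],[-0.0576,0.138,0],-1],[[-0.09,-0.023,0],[-0.0576,0.138,0],-1],[[-0.09,-0.023,0],[-0.0576,0.138,0],1],[[-0.09,-0.023,0],[-0.0576,0.138,0],1],[[-0.09,-0.023,0],[-0.0576,0.138,0],1],[[-0.09,-0.023,0],[-0.0576,0.138,0],1],[[-0.09,-0.023,0],[-0.0576,0.138,0],1],[[-0.09,-0.023,0],[-0.0576,0.138,0],1],[[-0.09,-0.023,0],[-0.0576,0.138,0],1],[[-0.09,-0.023,0],[-0.0576,0.138,0],1],[[-0.09,-0.023,0],[-0.0576,0.138,0],1],[[-0.09,-0.023,0],[-0.0576,0.138,0],1]]'
python3 -m jog '[[[0,0,0.05],[0,0,0],1],[[0,0,0.2],[0,0,0],1],[[0,0,0.5],[0,0,0],1],[[0,0,0.9],[0,0,0],1],[[0,0,1],[0,0,0],1],[[0,0,1],[0,0,0],1],[[0,0,1],[0,0,0],1],[[0,0,1],[0,0,0],1]]'
python3 - <<'E'
from h import *
s=read_state();print(s['joints'])
d=get_image("side");P,H=cloud(d);z=P[...,2]
o=np.array([632,146,155]);m=near(P,o,70)&(z>150)&(z<185)&(H[...,1]>80);Q=P[m]
for _ in range(4):
    c=Q.mean(0);k=np.linalg.svd(Q-c)[2][2];k*=np.sign(k[2]);Q=P[m];Q=Q[abs((Q-c)@k)<3]
print("n",k,c,len(Q),"angle",np.degrees(np.arccos(k[2])))
cv2.imwrite("pics/s7.png",d["frame"][60:180,240:380,::-1].repeat(4,0).repeat(4,1))
E
```

```text
clock: 14.15
position: [624.2, 142.6, 51.0]
ee_rot: [0.968, 0.195, -0.153, 0.031]
contact_force: [-1.6, 0.4, 5.5]
gripper_width: 23.5
grasp_force: 59.2
clock: 14.95
position: [623.0, 142.3, 147.8]
ee_rot: [0.968, 0.194, -0.155, 0.031]
contact_force: [0.4, -0.4, -1.5]
gripper_width: 24.0
grasp_force: 58.9
[ 0.46568303  0.62812359  0.24680644 -0.02212202 -1.50656387  1.50612942]
n [ 9.65201725e-05 -4.15146295e-03  9.99991378e-01] [622.91440914 136.19768315 165.52371904] 515 angle 0.23792626875400644
```

View pics/s7.png

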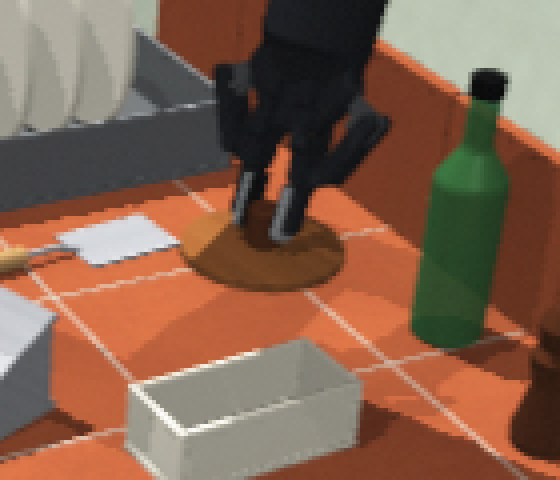

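```bash
python3 -m jog '[[[-0.3,0.18,0.2],[0,0,0],1],[[-0.6,0.36,0.2],[0,0,0],1],[[-1,0.6,0.2],[0,0,0],1],[[-1,0.6,0.2],[0,0,0],1]]' |grep -E 'pos'
python3 -m jog '[[[-0.3,0.18,0],[0.02,-0.048,0],1],[[-0.6,0.36,0],[0.04,-0.096,0],1],[[-1,0.6,0],[0.06,-0.144,0],1],[[-1,0.6,0],[0.0804,-0.192,0],1],[[-1,0.6,0],[0.0804,-0.192,0],1],[[-1,0.6,0],[0.0804,-0.192,0],1],[[-1,0.6,0],[0.0804,-0.192,0],1],[[-1,0.6,0],[0.0804,-0.192,0],1]]'|grep -E 'pos|rot'
python3 -c "
from h import *
print(go((413.1,267.8,124),tool(7)),read_state()['joints'])"
```

```text
position: [519.8, 204.4, 169.4]
position: [425.4, 263.1, 169.7]
ee_rot: [0.979, 0.196, 0.06, -0.012]
(array([-0.123,  0.047, -0.457]), array([ 0.0001, -0.0002,  0.0006])) [ 0.92026209  0.13667416 -0.46150884  0.07995728 -0.86876805  0.99694857]
```

```bash
python3 -m jog '[[[-0.12,0.047,-0.2],[0,0,0],1],[[-0.12,0.047,-0.4],[0,0,0],1],[[-0.12,0.047,-0.457],[0,0,0],1],[[-0.12,0.047,-0.457],[0,0,0],1],[[-0.12,0.047,-0.457],[0,0,0],1]]' |grep -E 'pos'
python3 -m jog '[[[0.08,0.03,-0.18],[0,0,0],1],[[0.16,0.07,-0.36],[0,0,0],1],[[0.23,0.1,-0.54],[0,0,0],1],[[0.28,0.115,-0.64],[0,0,0],1],[[0.28,0.115,-0.64],[0,0,0],1],[[0.28,0.115,-0.64],[0,0,0],1]]'
python3 - <<'E'
from h import *
s=read_state();print(s['joints'].round(2),go((444.3,280.8,51.6),tool(7)))
for n in("side",):
    d=get_image(n);P,H=cloud(d);z=P[...,2]
    cv2.imwrite("pics/s8.png",d["frame"][80:220,150:330,::-1].repeat(3,0).repeat(3,1))
    o=s['position'];m=near(P,o,65)&(z>40)&(z<125)&(H[...,1]>80);Q=P[m]
    for _ in range(5):
        c=Q.mean(0);k=np.linalg.svd(Q-c)[2][2];k*=np.sign(k[2]);Q=P[m];Q=Q[abs((Q-c)@k)<4]
    print(n,"n",k,c,len(Q),"height over stand plane", (c-np.array([446.8,281.9,54]))@np.array([-.390,-.163,.906]))
E
```

```text
position: [413.1, 267.9, 124.7]
clock: 17.3
position: [440.5, 279.1, 60.8]
ee_rot: [0.979, 0.196, 0.06, -0.012]
contact_force: [-0.0, -0.4, -1.1]
gripper_width: 23.7
grasp_force: 59.4
[ 0.91  0.31 -0.57  0.11 -0.59  0.96] (array([ 0.038,  0.017, -0.092]), array([-0.0003,  0.0003, -0.0001]))
side n [-0.39032878 -0.16799756  0.90521835] [438.22156251 268.27342504  78.67746493] 612 height over stand plane 27.924505567255245
```

View pics/s8.png

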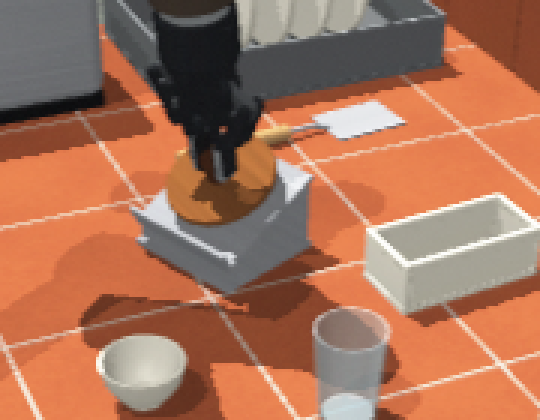

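```bash
python3 -m jog '[[[0.02,0.01,-0.05],[0,0,0],1],[[0.045,0.02,-0.105],[0,0,0],1],[[0.045,0.02,-0.105],[0,0,0],1],[[0.045,0.02,-0.105],[0,0,0],1]]'
python3 -m jog '[[[0,0,0],[0,0,0],0],[[0,0,0],[0,0,0],-1],[[0,0,0],[0,0,0],-1],[[0,0,0],[0,0,0],-1],[[0,0,0],[0,0,0],-1],[[0,0,0],[0,0,0],-1],[[0,0,0],[0,0,0],-1],[[-0.03,-0.01,0.25],[0,0,0],-1],[[-0.06,-0.02,0.5],[0,0,0],-1],[[-0.09,-0.04,0.75],[0,0,0],-1],[[-0.12,-0.05,1],[0,0,0],-1],[[-0.12,-0.05,1],[0,0,0],-1]]'
python3 - <<'E'
from h import *
for n in("side",):
    d=get_image(n);P,H=cloud(d);z=P[...,2]
    cv2.imwrite("pics/s9.png",d["frame"][80:220,150:330,::-1].repeat(3,0).repeat(3,1))
    o=np.array([446.8,281.9,54]);nz=np.array([-.390,-.163,.906]);m=near(P,o,75)&(z>30)&(z<115)&(H[...,1]>80)&(H[...,2]>40)
    Q=P[m];h=(Q-o)@nz;q=Q[abs(h-14)<5];c=q.mean(0);k=np.linalg.svd(q-c)[2][2];print(len(q),np.median(h),k*np.sign(k[2]))
    L=np.c_[(q-o)@np.cross(YS,nz),(q-o)@YS];print("in-plane centre (x,y)",rect(L)); t=Q[h>36];print("knob top",len(t),((t-o)@np.cross(YS,nz)).mean(),((t-o)@YS).mean(),((t-o)@nz).mean())
E
```

```text
clock: 17.75
position: [444.5, 280.8, 49.4]
ee_rot: [0.979, 0.197, 0.06, -0.012]
contact_force: [0.1, -0.2, -1.7]
gripper_width: 24.0
grasp_force: 59.3
clock: 18.95
position: [434.0, 277.6, 153.4]
ee_rot: [0.978, 0.197, 0.063, -0.014]
contact_force: [0.9, 0.8, 1.1]
gripper_width: 85.1
grasp_force: 0.0
729 16.05100916674987 [-0.38514003 -0.16770707  0.90749187]
in-plane centre (x,y) (array([-3.3, -1.3]), array([109.5, 112.5]), 45.0)
knob top 59 -5.618904388281312 -1.1310428950152245 42.59282988829053
```

View pics/s9.png

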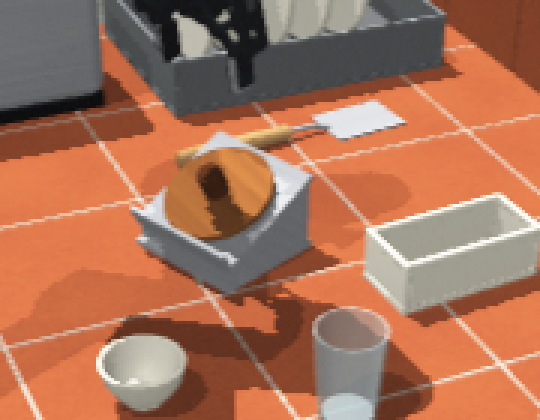

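```bash
python3 -m jog '[[[0.27,-0.5,0],[-0.0225,0.054,-0.022],-1],[[0.55,-1,0],[-0.0225,0.054,-0.022],-1],[[0.55,-1,0],[-0.0225,0.054,-0.022],-1],[[0.55,-1,0],[-0.0225,0.054,-0.022],-1]]' |grep -E 'pos'
python3 -m jog '[[[0.27,-0.5,0],[0,0,0],-1],[[0.55,-1,0],[0,0,0],-1],[[0.55,-1,0],[0,0,0],-1],[[0.55,-1,0],[0,0,0],-1]]' |grep -E 'pos'
python3 -m jog '[[[0.27,-0.5,0],[0,0,0],-1],[[0.55,-1,0],[0,0,0],-1],[[0.55,-1,0],[0,0,0],-1],[[0.55,-1,0],[0,0,0],-1]]' |grep -E 'pos'
python3 -m jog '[[[0.27,-0.5,0],[0,0,0],-1],[[0.55,-0.94,0],[0,0,0],-1],[[0.55,-0.94,0],[0,0,0],-1],[[0.55,-0.94,0],[0,0,0],-1],[[0.55,-0.94,0],[0,0,0],-1],[[0.55,-0.94,0],[0,0,0],-1]]' |grep -E 'pos'
python3 - <<'E'
from h import *
d=get_image("top");P,H=cloud(d);z=P[...,2]
m=near(P,(631,143),100)&(z>50)&(z<60)&(H[...,1]<60); print("oblong dish rim",rect(P[m]),m.sum())
np.savez("pics/top2.npz",**d)
d=get_image("side");P,H=cloud(d);z=P[...,2]
m=near(P,(631,143),100)&(z>51)&(z<60)&(H[...,1]<60); print("side oblong dish rim",rect(P[m]),m.sum())
print(go((655,-117,48),tool(0,110)),read_state()['joints'].round(2))
E
```

```text
position: [487.6, 173.8, 148.1]
position: [542.4, 74.9, 148.6]
position: [597.5, -24.3, 148.7]
position: [651.9, -116.1, 149.8]
oblong dish rim (array([629.3, 151.1]), array([ 62.4, 158.4]), 0.5) 196
side oblong dish rim (array([627., 145.]), array([ 77.3, 158.3]), 3.2) 256
(array([ 0.028, -0.005, -1.021]), array([ 0.0012,  0.0004, -0.0016])) [ 0.07  0.48  0.03  0.   -1.12  1.85]
```

```bash
python3 -m jog '[[[0.03,0,-0.3],[0,0,0],-1],[[0.03,0,-0.6],[0,0,0],-1],[[0.03,0,-0.85],[0,0,0],-1],[[0.03,0,-1],[0,0,0],-1],[[0.03,0,-1],[0,0,0],-1],[[0.03,0,-1],[0,0,0],1],[[0.03,0,-1],[0,0,0],1],[[0.03,0,-1],[0,0,0],1],[[0.03,0,-1],[0,0,0],1],[[0.03,0,-1],[0,0,0],1],[[0.03,0,-1],[0,0,0],1],[[0.03,0,-1],[0,0,0],1],[[0.03,0,-1],[0,0,0],1],[[0.03,0,-1],[0,0,0],1],[[0.03,0,-1],[0,0,0],1]]'
python3 -m jog '[[[0,0,0.05],[0,0,0],1],[[0,0,0.2],[0,0,0],1],[[0,0,0.5],[0,0,0],1],[[0,0,0.9],[0,0,0],1],[[0,0,1],[0,0,0],1],[[0,0,1],[0,0,0],1],[[0,0,1],[0,0,0],1],[[0,0,1],[0,0,0],1]]'
python3 - <<'E'
from h import *
s=read_state();print(s['position'])
d=get_image("top");P,H=cloud(d);z=P[...,2]
m=near(P,(655,-117),110)&(z>150)&(z<180)&(H[...,1]>80)&(H[...,2]>70);print("lid",rect(P[m]),np.median(z[m]))
m=near(P,(631,143),100)&(z>50)&(z<60)&(H[...,1]<60); print("oblong dish rim",rect(P[m]),m.sum())
E
```

```text
clock: 22.4
position: [656.2, -118.2, 50.7]
ee_rot: [0.985, 0.174, 0.001, 0.002]
contact_force: [-1.5, 1.0, 5.5]
gripper_width: 18.5
grasp_force: 62.0
clock: 23.2
position: [654.0, -118.0, 146.8]
ee_rot: [0.985, 0.174, -0.002, 0.001]
contact_force: [-0.4, -0.1, -2.3]
gripper_width: 18.6
grasp_force: 61.1
[ 653.99615622 -118.04826001  146.81641372]
lid (array([ 653.5, -118. ]), array([ 82.5, 164.5]), 20.3) 164.53794480820423
oblong dish rim (array([629.1, 150. ]), array([ 65.6, 159.4]), 180.0) 214
```

Run:
```python
from h import *
for n in("top","side"):
    d=get_image(n);P,H=cloud(d);z=P[...,2]
    for lo in (44,50):
        m=near(P,(631,143),100)&(z>lo)&(z<62)&(H[...,1]<70); Q=P[m];print(n,lo,rect(Q),len(Q))
    for x in range(560,700,20):
        q=Q[abs(Q[:,0]-x)<8]; print(x,len(q),np.sort(q[:,1]).round(0).astype(int)[[0,1,2,-3,-2,-1]] if len(q)>5 else "", np.median(q[:,2]))
```

```text
top 44 (array([629.7, 149.1]), array([ 65.7, 159.5]), 0.9) 266
top 50 (array([629.8, 149.1]), array([ 65.7, 158.6]), 0.9) 211
560 46 [124 124 124 175 175 175] 54.06715799177152
580 12 [172 173 173 176 176 176] 53.25639369650392
600 15 [173 173 173 178 178 178] 52.992955800152124
620 11 [175 176 176 178 179 179] 55.42428633409111
640 11 [176 176 176 179 179 180] 54.372358264470975
660 12 [176 177 177 182 182 182] 53.53180161298049
680 12 [177 179 180 182 182 182] 54.48679205712177
side 44 (array([627. , 143.4]), array([ 78.2, 159.3]), 3.2) 474
side 50 (array([627.1, 143.5]), array([ 78.1, 159.3]), 4.0) 288
560 39 [103 103 103 176 177 177] 54.22754563271482
580 24 [103 104 105 176 176 177] 53.758778226758324
600 22 [105 106 106 179 179 179] 53.177386455480104
620 23 [104 105 107 181 182 182] 53.14726793983045
640 23 [108 108 109 180 180 181] 54.23868398022206
660 21 [108 110 110 180 181 182] 53.777953207445464
680 20 [109 110 111 181 182 182] 54.08151811662624
```

```bash
python3 -m jog '[[[0,0.3,0.2],[0,0,-0.05],1],[[-0.08,0.6,0.2],[0,0,-0.1],1],[[-0.08,0.87,0.2],[0,0,-0.142],1],[[-0.08,0.87,0.2],[0,0,-0.142],1]]' |grep -E 'pos'
python3 -m jog '[[[-0.04,0.43,0],[0,0,0],1],[[-0.08,0.87,0],[0,0,0],1],[[-0.08,0.87,0],[0,0,0],1]]' |grep -E 'pos'
python3 -m jog '[[[-0.04,0.43,0],[0,0,0],1],[[-0.08,0.87,0],[0,0,0],1],[[-0.08,0.87,-0.2],[0,0,0],1],[[-0.08,0.87,-0.5],[0,0,0],1],[[-0.08,0.87,-0.7],[0,0,0],1],[[-0.08,0.87,-0.7],[0,0,0],1],[[-0.08,0.87,-0.7],[0,0,0],1],[[-0.08,0.87,-0.7],[0,0,0],1],[[-0.08,0.87,-0.7],[0,0,0],1]]' |grep -E 'pos|rot'
python3 - <<'E'
from h import *
s=read_state();print(s['position'])
d=get_image("top");P,H=cloud(d);z=P[...,2]
m=near(P,(630,143),110)&(z>100)&(z<130)&(H[...,1]>80)&(H[...,2]>70);print("lid",rect(P[m]),np.median(z[m]))
m=near(P,(655,-117),100)&(z>50)&(z<60)&(H[...,1]<60); print("square dish rim",rect(P[m]),m.sum())
E
```

```text
position: [647.4, -28.2, 169.1]
position: [639.2, 59.7, 168.9]
position: [632.6, 142.9, 101.2]
ee_rot: [1.0, 0.026, 0.001, 0.001]
[632.59066129 142.87925537 101.21250474]
lid (array([631.2, 142.2]), array([ 82.2, 162.8]), 3.3) 118.75956519458482
square dish rim (array([ 655.4, -117.7]), array([110.7, 110.9]), 107.2) 334
```

```bash
python3 -m jog '[[[-0.015,0,-0.15],[0,0,0],1],[[-0.015,0,-0.3],[0,0,0],1],[[-0.015,0,-0.42],[0,0,0],1],[[-0.015,0,-0.48],[0,0,0],1],[[-0.015,0,-0.52],[0,0,0],1],[[-0.015,0,-0.55],[0,0,0],1],[[-0.015,0,-0.55],[0,0,0],1],[[-0.015,0,-0.55],[0,0,0],1]]'
```

```text
clock: 25.8
position: [630.4, 142.9, 45.0]
ee_rot: [1.0, 0.026, 0.0, 0.001]
contact_force: [0.3, -0.3, -1.9]
gripper_width: 18.6
grasp_force: 61.1
```

```bash
python3 -m jog '[[[0,0,0],[0,0,0],0],[[0,0,0],[0,0,0],-1],[[0,0,0],[0,0,0],-1],[[0,0,0],[0,0,0],-1],[[0,0,0],[0,0,0],-1],[[0,0,0],[0,0,0],-1],[[0,0,0.2],[0,0,0],-1],[[0,0,0.6],[0,0,0],-1],[[0,0,1],[0,0,0],-1],[[0,0,1],[0,0,0],-1]]'
python3 -m jog '[[[-0.5,-0.5,0],[0,0,0],-1],[[-0.8,-0.9,0],[0,0,0],-1],[[-0.8,-0.9,0],[0,0,0],-1],[[-0.8,-0.9,0],[0,0,0],-1],[[-0.8,-0.9,0],[0,0,0],-1]]' |grep pos
python3 - <<'E'
from h import *
d=get_image("top");P,H=cloud(d);z=P[...,2]
m=near(P,(630,143),110)&(z>55)&(z<72)&(H[...,1]>80)&(H[...,2]>70);print("oblong lid",rect(P[m]),np.median(z[m]))
d=get_image("side");P,H=cloud(d);z=P[...,2]
m=near(P,(630,143),110)&(z>55)&(z<72)&(H[...,1]>80)&(H[...,2]>70);Q=P[m];c=Q.mean(0);k=np.linalg.svd(Q-c)[2][2];print("oblong lid",rect(P[m]),np.median(z[m]),k)
print(go((400.5,-288,150),tool(0,59.8)))
E
```

```text
clock: 26.8
position: [634.1, 144.0, 151.9]
ee_rot: [1.0, 0.027, 0.006, -0.0]
contact_force: [1.4, 0.1, 1.2]
gripper_width: 85.3
grasp_force: 0.0
position: [550.4, 52.7, 144.9]
oblong lid (array([591.8, 141.5]), array([81.8, 91.6]), 5.9) 62.270009474454255
oblong lid (array([628.4, 142.1]), array([ 84.7, 167.6]), 2.7) 62.806873004920384 [ 6.55503420e-04 -1.84410664e-02  9.99829734e-01]
(array([-1.504, -3.415,  0.055]), array([ 1.200e-03, -2.000e-04, -2.772e-01]))
```

```bash
python3 -m jog '[[[-0.19,-0.43,0],[0,0,-0.07],-1],[[-0.376,-0.854,0],[0,0,-0.14],-1],[[-0.376,-0.854,0],[0,0,-0.21],-1],[[-0.376,-0.854,0],[0,0,-0.277],-1]]' |grep -E 'pos'
python3 -m jog '[[[-0.19,-0.43,0],[0,0,0],-1],[[-0.376,-0.854,0],[0,0,0],-1],[[-0.376,-0.854,0],[0,0,0],-1]]' |grep -E 'pos'
python3 -m jog '[[[-0.19,-0.43,0],[0,0,0],-1],[[-0.376,-0.854,0],[0,0,0],-1],[[-0.376,-0.854,0],[0,0,0],-1]]' |grep -E 'pos'
python3 -m jog '[[[-0.19,-0.43,0],[0,0,0],-1],[[-0.376,-0.854,0],[0,0,0],-1],[[-0.376,-0.854,0],[0,0,0],-1],[[-0.376,-0.854,0],[0,0,0],-1],[[-0.376,-0.854,0],[0,0,0],-1],[[-0.376,-0.854,0],[0,0,0],-1]]' |grep -E 'pos'
python3 -c "
from h import *
print(go((400.5,-288,50),tool(0,59.8)),read_state()['joints'].round(2))"
```

```text
position: [512.8, -33.0, 144.4]
position: [473.3, -120.4, 144.1]
position: [436.3, -205.8, 144.2]
position: [400.6, -287.7, 144.5]
(array([-0.001, -0.003, -0.945]), array([ 0.001 , -0.0008, -0.0011])) [-0.29  0.22 -0.4   0.   -0.96  1.34]
```

```bash
python3 -m jog '[[[0,0,-0.3],[0,0,0],-1],[[0,0,-0.6],[0,0,0],-1],[[0,0,-0.85],[0,0,0],-1],[[0,0,-0.94],[0,0,0],-1],[[0,0,-0.94],[0,0,0],-1],[[0,0,-0.94],[0,0,0],1],[[0,0,-0.94],[0,0,0],1],[[0,0,-0.94],[0,0,0],1],[[0,0,-0.94],[0,0,0],1],[[0,0,-0.94],[0,0,0],1],[[0,0,-0.94],[0,0,0],1],[[0,0,-0.94],[0,0,0],1],[[0,0,-0.94],[0,0,0],1],[[0,0,-0.94],[0,0,0],1],[[0,0,-0.94],[0,0,0],1]]'
python3 -m jog '[[[0,0,0.05],[0,0,0],1],[[0,0,0.2],[0,0,0],1],[[0,0,0.5],[0,0,0],1],[[0,0,0.9],[0,0,0],1],[[0,0,1],[0,0,0],1],[[0,0,1],[0,0,0],1],[[0,0,1],[0,0,0],1],[[0,0,1],[0,0,0],1]]'
python3 - <<'E'
from h import *
s=read_state();print(s['position'])
d=get_image("top");P,H=cloud(d);z=P[...,2]
m=near(P,(400,-288),110)&(z>150)&(z<185)&(H[...,1]>80)&(H[...,2]>70);print("lid",rect(P[m]),np.median(z[m]))
m=near(P,(655,-117),100)&(z>50)&(z<60)&(H[...,1]<60); print("square dish rim",rect(P[m]),m.sum())
E
```

```text
clock: 30.5
position: [400.2, -289.1, 51.4]
ee_rot: [0.965, -0.26, 0.0, 0.001]
contact_force: [-0.3, 0.4, 5.7]
gripper_width: 18.8
grasp_force: 60.8
clock: 31.3
position: [398.3, -288.2, 148.7]
ee_rot: [0.965, -0.261, -0.003, 0.001]
contact_force: [-0.3, -0.2, -2.0]
gripper_width: 18.4
grasp_force: 59.8
[ 398.3017699  -288.21555745  148.68105509]
lid (array([ 389.5, -283.9]), array([ 99.1, 119.1]), 59.0) 165.6601506094259
square dish rim (array([ 655.6, -117.3]), array([110.2, 110.5]), 17.2) 238
```

```bash
python3 -m jog '[[[0.3,0.2,0.2],[0,0,-0.06],1],[[0.6,0.4,0.2],[0,0,-0.12],1],[[0.85,0.57,0.2],[0,0,-0.18],1],[[0.85,0.57,0.2],[0,0,-0.24],1],[[0.85,0.57,0.2],[0,0,-0.3],1],[[0.85,0.57,0.2],[0,0,-0.352],1]]' |grep -E 'pos'
python3 -m jog '[[[0.4,0.28,0],[0,0,0],1],[[0.85,0.57,0],[0,0,0],1],[[0.85,0.57,0],[0,0,0],1]]' |grep -E 'pos'
python3 -m jog '[[[0.4,0.28,0],[0,0,0],1],[[0.85,0.57,0],[0,0,0],1],[[0.85,0.57,-0.3],[0,0,0],1],[[0.85,0.57,-0.6],[0,0,0],1],[[0.85,0.57,-0.7],[0,0,0],1],[[0.85,0.57,-0.7],[0,0,0],1],[[0.85,0.57,-0.7],[0,0,0],1],[[0.85,0.57,-0.7],[0,0,0],1]]' |grep -E 'pos|rot'
python3 - <<'E'
from h import *
s=read_state();print(s['position'],s['joints'].round(2))
d=get_image("top");P,H=cloud(d);z=P[...,2]
m=near(P,(655,-117),110)&(z>100)&(z<130)&(H[...,1]>80)&(H[...,2]>70);print("lid",rect(P[m]),np.median(z[m]))
m=near(P,(398,-290),95)&(z>50)&(z<60)&(H[...,1]<60); print("round dish rim",rect(P[m]),m.sum())
m=near(P,(398,-290),95)&(z>35)&(z<60)&(H[...,1]<60); print("round dish+ears",rect(P[m]),m.sum())
E
```

```text
position: [484.2, -231.3, 168.8]
position: [573.3, -172.3, 168.5]
position: [655.7, -118.2, 102.6]
ee_rot: [0.807, -0.591, 0.001, 0.0]
[ 655.73660855 -118.24542089  102.62021699] [ 0.06  0.53 -0.02  0.   -1.02  0.24]
lid (array([ 655. , -118.4]), array([118.4, 118.8]), 17.5) 119.33887372882887
round dish rim (array([ 397.9, -287.9]), array([104.3, 104.7]), 127.1) 319
round dish+ears (array([ 397.8, -288.4]), array([106.3, 143. ]), 178.2) 681
```

```bash
python3 -m jog '[[[0.005,0.01,-0.15],[0,0,0],1],[[0.005,0.01,-0.3],[0,0,0],1],[[0.005,0.01,-0.42],[0,0,0],1],[[0.005,0.01,-0.48],[0,0,0],1],[[0.005,0.01,-0.52],[0,0,0],1],[[0.005,0.01,-0.56],[0,0,0],1],[[0.005,0.01,-0.56],[0,0,0],1],[[0.005,0.01,-0.56],[0,0,0],1]]'
```

```text
clock: 33.9
position: [656.0, -116.8, 45.5]
ee_rot: [0.807, -0.591, -0.0, 0.0]
contact_force: [0.6, -0.8, 0.4]
gripper_width: 18.5
grasp_force: 60.3
```

```bash
python3 -m jog '[[[0,0,0],[0,0,0],0],[[0,0,0],[0,0,0],-1],[[0,0,0],[0,0,0],-1],[[0,0,0],[0,0,0],-1],[[0,0,0],[0,0,0],-1],[[0,0,0],[0,0,0],-1],[[0,0,0.2],[0,0,0],-1],[[0,0,0.6],[0,0,0],-1],[[0,0,1],[0,0,0],-1],[[0,0,1],[0,0,0],-1]]' | grep -E 'force|pos'
python3 -m jog '[[[-0.3,0.5,0.1],[0,0,0.07],-1],[[-0.5,1,0.1],[0,0,0.14],-1],[[-0.5,1,0.1],[0,0,0.21],-1],[[-0.5,1,0.1],[0,0,0.28],-1],[[-0.5,1,0.1],[0,0,0.35],-1],[[-0.5,1,0.1],[0,0,0.42],-1],[[-0.5,1,0.1],[0,0,0.42],-1]]' |grep pos
python3 - <<'E'
from h import *
d=get_image("top");P,H=cloud(d);z=P[...,2]
m=near(P,(655,-117),110)&(z>55)&(z<72)&(H[...,1]>80)&(H[...,2]>70);print("square lid",rect(P[m]),np.median(z[m]))
o=np.array([446.8,281.9,54]);nz=np.array([-.390,-.163,.906]);m=near(P,o,80)&(z>25)&(z<115)&(H[...,1]>80)&(H[...,2]>40)
Q=P[m];h=(Q-o)@nz;q=Q[abs(h-14)<5];print(len(q),np.median((q-o)@nz));L=np.c_[(q-o)@np.cross(YS,nz),(q-o)@YS];print("round lid plate",rect(L),L.mean(0))
t=Q[h>36];print("knob top",len(t),((t-o)@np.cross(YS,nz)).mean(),((t-o)@YS).mean(),((t-o)@nz).mean(),t.mean(0))
np.savez("pics/top3.npz",**d)
d=get_image("side");P,H=cloud(d);z=P[...,2]
m=near(P,(655,-117),110)&(z>55)&(z<72)&(H[...,1]>80)&(H[...,2]>70);print("square lid side",rect(P[m]),np.median(z[m]))
cv2.imwrite("pics/s10.png",d["frame"][80:384,150:420,::-1].repeat(2,0).repeat(2,1)[:600])
E
```

```text
position: [659.3, -117.3, 152.1]
contact_force: [-0.4, -0.3, 0.7]
grasp_force: 0.0
position: [604.9, -16.7, 154.3]
square lid (array([ 655.3, -117.4]), array([118.2, 120.3]), 17.9) 62.37339298898715
1288 14.210531870240544
round lid plate (array([-0.4,  1.9]), array([104. , 111.5]), 156.5) [-0.27063624  1.22074461]
knob top 80 -1.9154727691758304 -1.150849004120968 41.808003916066795 [429.33117489 273.34515088  91.08688931]
square lid side (array([ 653. , -115.4]), array([120.5, 127.2]), 17.7) 62.8423998184669
```

View pics/s10.png

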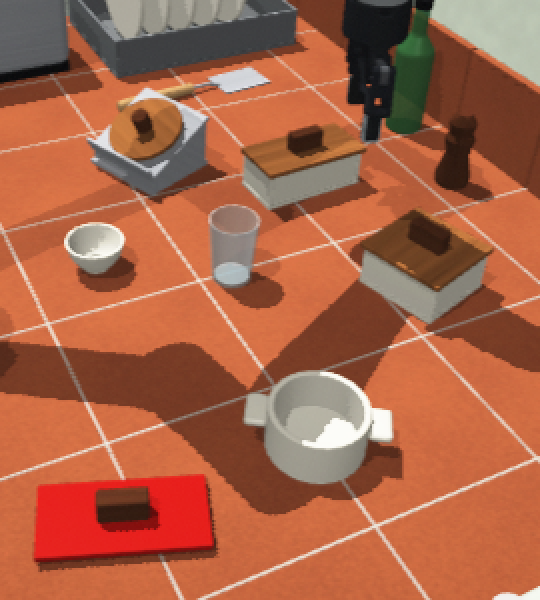

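```bash
python3 -m jog '[[[-0.3,0.5,0],[0,0,0.07],-1],[[-0.6,0.97,0],[0,0,0.14],-1],[[-0.6,0.97,0],[0,0,0.21],-1],[[-0.6,0.97,0],[0,0,0.28],-1],[[-0.6,0.97,0],[0,0,0.35],-1],[[-0.6,0.97,0],[0,0,0.375],-1]]' |grep -E 'pos'
python3 -m jog '[[[-0.3,0.5,0],[0,0,0],-1],[[-0.58,0.97,0],[0.0225,-0.054,0],-1],[[-0.58,0.97,0],[0.0225,-0.054,0],-1]]' |grep -E 'pos'
python3 -m jog '[[[-0.3,0.5,0],[0,0,0],-1],[[-0.58,0.97,0],[0,0,0],-1],[[-0.58,0.97,0],[0,0,0],-1],[[-0.58,0.97,0],[0,0,0],-1],[[-0.58,0.97,0],[0,0,0],-1],[[-0.58,0.97,0],[0,0,0],-1]]' |grep -E 'pos'
python3 -c "
from h import *
print(go((430,274,126),tool(7)),read_state()['joints'].round(2))"
```

```text
position: [545.0, 80.5, 154.6]
position: [480.6, 176.3, 152.0]
position: [429.6, 273.2, 154.4]
(array([ 0.004,  0.008, -0.284]), array([ 0.0016,  0.0004, -0.0008])) [ 0.93  0.17 -0.47  0.09 -0.83  0.99]
```

```bash
python3 -m jog '[[[0.02,0.01,-0.3],[0,0,0],-1],[[0.05,0.02,-0.6],[0,0,0],-1],[[0.07,0.03,-0.8],[0,0,0],-1],[[0.07,0.03,-0.8],[0,0,0],-1],[[0.07,0.03,-0.8],[0,0,0],-1]]' |grep -E 'pos|cont'
python3 -m jog '[[[0.01,0.005,-0.1],[0,0,0],-1],[[0.02,0.01,-0.2],[0,0,0],-1],[[0.026,0.014,-0.275],[0,0,0],-1],[[0.026,0.014,-0.275],[0,0,0],-1],[[0.026,0.014,-0.275],[0,0,0],-1]]' |grep -E 'pos|cont'
python3 -m jog '[[[0,0,0],[0,0,0],1],[[0,0,0],[0,0,0],1],[[0,0,0],[0,0,0],1],[[0,0,0],[0,0,0],1],[[0,0,0],[0,0,0],1],[[0,0,0],[0,0,0],1],[[0,0,0],[0,0,0],1],[[0,0,0],[0,0,0],1],[[0,0,0],[0,0,0],1],[[0,0,0],[0,0,0],1]]'
```

```text
position: [436.9, 276.5, 74.8]
contact_force: [-0.4, 0.3, 0.5]
position: [438.7, 278.6, 46.9]
contact_force: [0.4, 0.3, 0.0]
clock: 39.2
position: [438.8, 278.7, 47.6]
ee_rot: [0.978, 0.199, 0.06, -0.011]
contact_force: [-2.8, -0.3, 5.8]
gripper_width: 23.9
grasp_force: 58.7
```

```bash
python3 -m jog '[[[-0.02,-0.01,0.05],[0,0,0],1],[[-0.08,-0.03,0.18],[0,0,0],1],[[-0.16,-0.07,0.4],[0,0,0],1],[[-0.31,-0.13,0.75],[0,0,0],1],[[-0.31,-0.13,1],[0,0,0],1],[[-0.31,-0.13,1],[0,0,0],1]]' 
python3 -m jog '[[[0.05,-0.2,0.15],[-0.02,0.048,0],1],[[0.1,-0.5,0.15],[-0.04,0.096,0],1],[[0.1,-0.9,0.15],[-0.06,0.144,0],1],[[0.1,-0.9,0.15],[-0.08,0.192,0],1],[[0.1,-0.9,0.15],[-0.08,0.192,0],1],[[0.1,-0.9,0.15],[-0.08,0.192,0],1],[[0.1,-0.9,0.15],[-0.08,0.192,0],1]]'
python3 - <<'E'
from h import *
s=read_state();p=s['position'];print(p,s['joints'].round(2))
for n in("top","side"):
    d=get_image(n);P,H=cloud(d);z=P[...,2]
    m=near(P,p,75)&(z>p[2]-5)&(z<p[2]+32)&(H[...,1]>80)&(H[...,2]>40);Q=P[m]
    for _ in range(5):
        c=Q.mean(0);k=np.linalg.svd(Q-c)[2][2];k*=np.sign(k[2]);Q=P[m];Q=Q[abs((Q-c)@k)<3]
    print(n,"n",k.round(3),c.round(1),len(Q),rect(Q))
E
```

```text
clock: 39.8
position: [408.9, 267.3, 150.7]
ee_rot: [0.978, 0.199, 0.063, -0.013]
contact_force: [0.5, 0.6, -1.1]
gripper_width: 23.9
grasp_force: 59.0
clock: 40.5
position: [416.9, 175.5, 161.5]
ee_rot: [0.968, 0.197, -0.153, 0.032]
contact_force: [-0.7, -0.1, -1.4]
gripper_width: 23.9
grasp_force: 59.3
[416.90205692 175.4596835  161.53403218] [ 0.69  0.31 -0.22 -0.09 -1.34  1.31]
top n [ 0.003 -0.004  1.   ] [411.  170.9 177.6] 952 (array([419.6, 175.1]), array([101.3, 111.8]), 117.6)
side n [-0.002 -0.004  1.   ] [416.7 168.1 178.9] 577 (array([419.3, 173.1]), array([107.6, 110.3]), 157.0)
```

```bash
python3 -m jog '[[[-0.02,-0.4,0],[0,0,0],1],[[-0.05,-0.93,0],[0,0,0],1],[[-0.05,-0.93,0],[0,0,0],1],[[-0.05,-0.93,0],[0,0,0],1]]' |grep -E 'pos'
python3 -m jog '[[[-0.02,-0.4,0],[0,0,0],1],[[-0.05,-0.93,0],[0,0,0],1],[[-0.05,-0.93,0],[0,0,0],1],[[-0.05,-0.93,0],[0,0,0],1]]' |grep -E 'pos'
python3 -m jog '[[[-0.02,-0.4,0],[0,0,0],1],[[-0.05,-0.93,0],[0,0,0],1],[[-0.05,-0.93,0],[0,0,0],1],[[-0.05,-0.93,0],[0,0,0],1]]' |grep -E 'pos'
python3 -m jog '[[[-0.02,-0.4,0],[0,0,0],1],[[-0.05,-0.93,0],[0,0,0],1],[[-0.05,-0.93,0],[0,0,0],1],[[-0.05,-0.93,0],[0,0,0],1]]' |grep -E 'pos'
python3 -m jog '[[[-0.02,-0.4,0],[0,0,0],1],[[-0.05,-0.93,0],[0,0,0],1],[[-0.05,-0.93,-0.3],[0,0,0],1],[[-0.05,-0.93,-0.6],[0,0,0],1],[[-0.05,-0.93,-0.6],[0,0,0],1],[[-0.05,-0.93,-0.6],[0,0,0],1],[[-0.05,-0.93,-0.6],[0,0,0],1],[[-0.05,-0.93,-0.6],[0,0,0],1]]' |grep -E 'pos|rot'
python3 - <<'E'
from h import *
s=read_state();p=s['position'];print(p,s['joints'].round(2))
for n in("top","side"):
    d=get_image(n);P,H=cloud(d);z=P[...,2]
    m=near(P,p,85)&(z>p[2]-5)&(z<p[2]+32)&(H[...,1]>80)&(H[...,2]>40);Q=P[m]
    for _ in range(5):
        c=Q.mean(0);k=np.linalg.svd(Q-c)[2][2];k*=np.sign(k[2]);Q=P[m];Q=Q[abs((Q-c)@k)<3]
    print(n,"n",k.round(3),c.round(1),len(Q),rect(Q),"circle",cv2.minEnclosingCircle(Q[:,:2].astype(np.float32)))
E
```

```text
position: [412.2, 81.9, 162.7]
position: [407.9, -10.3, 162.3]
position: [403.3, -102.9, 162.1]
position: [398.5, -195.7, 161.9]
position: [394.3, -289.0, 103.6]
ee_rot: [0.968, 0.197, -0.151, 0.032]
[ 394.33926704 -288.99560534  103.55219538] [-0.18  0.36 -0.42  0.2  -1.06  2.04]
top n [-0.001 -0.     1.   ] [ 383.  -288.1  119.6] 749 (array([ 393.1, -283.5]), array([ 94. , 112.5]), 75.0) circle ((402.21624755859375, -285.78448486328125), 56.57230758666992)
side n [-0.004 -0.003  1.   ] [ 392.  -294.3  120.2] 1476 (array([ 399.4, -285.4]), array([112.6, 112.8]), 27.7) circle ((400.1195373535156, -285.9305114746094), 58.14590072631836)
```

```bash
python3 -m jog '[[[-0.036,-0.022,-0.15],[0,0,0],1],[[-0.036,-0.022,-0.3],[0,0,0],1],[[-0.036,-0.022,-0.42],[0,0,0],1],[[-0.036,-0.022,-0.48],[0,0,0],1],[[-0.036,-0.022,-0.52],[0,0,0],1],[[-0.036,-0.022,-0.56],[0,0,0],1],[[-0.036,-0.022,-0.56],[0,0,0],1],[[-0.036,-0.022,-0.56],[0,0,0],1]]'
```

```text
clock: 43.9
position: [389.4, -291.6, 46.2]
ee_rot: [0.968, 0.197, -0.153, 0.032]
contact_force: [-0.4, 0.2, -0.6]
gripper_width: 24.1
grasp_force: 60.2
```

```bash
python3 -m jog '[[[0,0,0],[0,0,0],0],[[0,0,0],[0,0,0],-1],[[0,0,0],[0,0,0],-1],[[0,0,0],[0,0,0],-1],[[0,0,0],[0,0,0],-1],[[0,0,0],[0,0,0],-1],[[0.06,0.025,0.2],[0,0,0],-1],[[0.18,0.07,0.6],[0,0,0],-1],[[0.29,0.12,0.95],[0,0,0],-1],[[0.29,0.12,0.95],[0,0,0],-1]]' | grep -E 'force|pos'
python3 -m jog '[[[0.4,0.3,0.3],[0,0,0],-1],[[0.8,0.6,0.3],[0,0,0],-1],[[0.8,0.6,0.3],[0,0,0],-1],[[0.8,0.6,0.3],[0,0,0],-1],[[0.8,0.6,0.3],[0,0,0],-1],[[0.8,0.6,0.3],[0,0,0],-1]]' |grep pos
python3 - <<'E'
from h import *
for n in("top","side"):
    d=get_image(n);P,H=cloud(d);z=P[...,2];w=(H[...,1]>80)&(H[...,2]>70)
    for nm,c in (("round",(398,-288)),("oblong",(630,143)),("square",(655,-117))):
        m=near(P,c,90)&(z>54)&(z<75)&w;Q=P[m];print(n,nm,rect(Q),np.median(Q[:,2]).round(1),np.linalg.svd(Q-Q.mean(0))[2][2].round(3))
    if n=="top":
        m=near(P,(398,-290),95)&(z>30)&(z<50)&(H[...,1]<60);print("ears",rect(P[m]))
        m=near(P,(448,-8),60)&(z>20); print("tum",rect(P[m]))
cv2.imwrite("pics/s11.png",d["frame"][80:384,150:420,::-1].repeat(2,0).repeat(2,1)[:600])
E
```

```text
position: [422.8, -280.4, 145.7]
contact_force: [0.6, 0.3, -0.2]
grasp_force: 0.0
position: [496.7, -220.2, 170.6]
top round (array([ 397.4, -288.4]), array([111.1, 112.3]), 52.8) 62.4 [ 0.003  0.005 -1.   ]
top oblong (array([630.7, 142.5]), array([ 82.5, 165.8]), 3.3) 62.2 [ 0.001 -0.001  1.   ]
top square (array([ 659.6, -135.4]), array([ 82.2, 119.2]), 15.7) 62.5 [-0.003  0.007 -1.   ]
ears (array([ 405.5, -278.7]), array([ 62.8, 150.2]), 146.4)
tum (array([446.9, -19.2]), array([ 86.2, 119.8]), 174.2)
side round (array([ 396.2, -287.7]), array([110.4, 115.8]), 61.5) 62.9 [-0.002 -0.008  1.   ]
side oblong (array([626.6, 142.8]), array([ 86.9, 166.6]), 3.2) 62.9 [ 0.001  0.022 -1.   ]
side square (array([ 653.3, -116.8]), array([119.2, 123.9]), 16.7) 62.8 [-0.006 -0.006  1.   ]
```

View pics/s11.png

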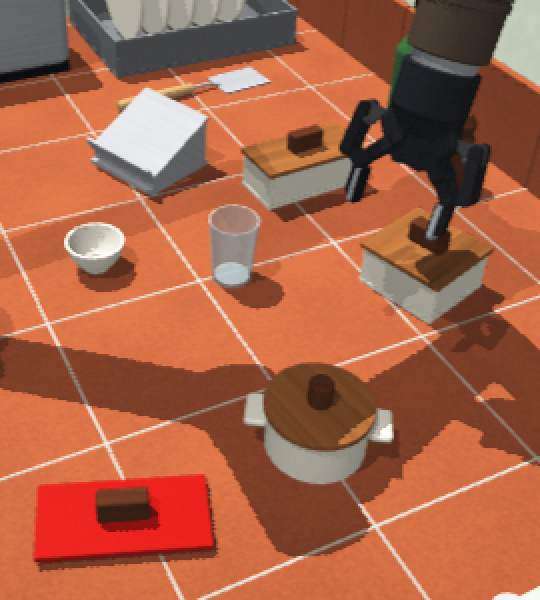

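All three lids sit level on their own dishes: the plate tops measure about 62.5–63 mm, where a seated lid should be at 63. The glass looks unmoved and the gripper is clear.

```bash
python3 -c "
from bench import job_done
print(job_done())"
```

```text
the job is handed in; nothing more can be done
None
```

All three lids are seated on their own dishes, the round one after resting on the stand first; the job was handed in at about 45 s of the 112 s allowed, and the call returned no verdict.

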